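Check-weigh a cast climbing hold on the workshop balance

TASK

The cast climbing hold on the bench balance should weigh 700 g. Check it: take the 500 g and the 200 g knob weight from the bench and stand them upright on the balance's empty pan, so that the beam comes level, and leave them standing there.

Things in the scene. Friction and masses are not known exactly. Their poses are not given: they have to be found in the camera images.
- weight_500: The 500 g weight, the largest of three plain steel knob weights standing on the bench: a cylinder 40 mm in diameter and 46 mm high with a narrower neck and a 26 mm diameter knob on top, 66 mm high in all. Origin at the centre of its underside, z up along its axis; it is round, so its yaw means nothing.
- weight_200: The 200 g weight, the middle one of the three: a cylinder 30 mm in diameter and 31 mm high with a neck and a 20 mm diameter knob on top, 48 mm high in all. Origin at the centre of its underside, z up. (The smallest weight, 100 g, 23 mm in diameter and 38 mm high, is not needed.)
- weight_pan (a point): Centre of the upper face of the empty round pan of the grey two-pan balance, where the weights go. Pan 160 mm wide, flat, 4 mm lip (155 mm clear inside), always horizontal; its face is 119 mm above the bench at the start, 105 mm when level, 91 mm at lowest. Room for the weights 40 mm either side of the centre along the point's x. Its y points along the beam to the hold's pan, 280 mm away; z up.
- beam (a joint): Balance beam angle, rad: 0 = on its stop, hold's pan down (the start); 0.10 = level; 0.20 = on its stop, weights' pan down. Damped: settles in about 2 s. A hand easily pushes the pans down. The other pan carries the grey dome-shaped hold, 142 mm wide, 60 mm high; midway between the pans stands a small pointer plate, top 158 mm above the bench.

How it is judged (in metres and radians):
At the end, for the whole second after the job is handed in: Both the 500 g and the 200 g weight stand upright (within 11 degrees) on the empty pan, at rest and released, and the beam is level: joint between 0.06 and 0.14 rad (horizontal distance between each of weight_500, weight_200 and weight_pan below 0.075 m and z of weight_500 in the frame of weight_pan between -0.005 and 0.008 m and angle between each of weight_500, weight_200's own z axis and vertical below 0.2 rad and z of weight_200 in the frame of weight_pan between -0.005 and 0.008 m and value of joint beam between 0.06 and 0.14 rad and linear speed of each of weight_500, weight_200 below 0.02 m/s); the robot touches nothing.
It also fails if it takes over 64 s, if anything falls off the work surface, if the arm or the gripper's body presses on something with over 40 N, if the wrist force passes 120 N, or if a joint passes its speed limit or range.

ROBOT

A 6-joint arm with a two-finger parallel gripper is mounted at the origin on the work surface. World frame = base frame: x ahead of the robot, y to its left, z up, the work surface at z = 0. Lengths are in mm, angles in rad, forces in N, time in s.
With the tool pointing down it reaches from about 350 to 775 mm from the base axis. Payload 7.3 kg.
Tool frame: the origin (TCP) lies between the finger pads; the fingertips stand 22 mm ahead of it and the grasp point (between the pads) lies 3 mm ahead of it (nose_length is the distance from the TCP to the fingertips, in mm); z points along the fingers, y is the direction in which the jaws open and shut (so a half turn about z gives the same grasp; the last joint's range is limited). The gripper opens to 92 mm and grips with 3 to 60 N. Pads are 19 mm wide; open, the fingers measure 130 mm over their backs; the gripper's body (75 mm by 190 mm) begins 47 mm behind the grasp point.
Start: joints at [1.083, 0.342, 1.524, -0, 1.275, -0.146], TCP at [175.957, 494.653, 248.741] pointing down, gripper open.
Joint ranges: [-2.53, 2.53], [-0.77, 2.02], [0.04, 2.7], [-1, 4.14], [0.28, 2.66], [-3.11, 3.11]. Speed limits (rad/s): [2.57, 2.57, 3.14, 3.14, 3.14, 3.14].

INTERFACE

Orientations are given as [roll, pitch, yaw] about the fixed x, y, z axes, in that order (R = Rz(yaw) Ry(pitch) Rx(roll)).
In Python, from plant import get_obs, capture, close_job, nose_length gives the robot as it stands.
- The arm moves only by the tool step_arm, never from a script. Its argument "increments" is text: rows parted by semicolons, each of 7 numbers parted by spaces: the turn, a rotation vector about the tool's x, y, z in rad, then the shift along the tool's x, y, z in mm, then the opening, from -1 (shut) to 1 (fully open). A call has 1 to 20 rows; each row is the pose to reach, as a shift and turn from the pose commanded when the call began, along the tool's axes at that moment; what a row does not reach only later rows make up. A row lasts 1/8 s, in which the tool goes at most 62.5 mm and 10.7 degrees, less where a joint would pass 70% of its speed; a pose out of reach is approached as far as the arm can. A call with a gripper value outside its range is refused whole. The fingers move at their own pace and stop on an object; the grip force is fixed at half the most. Time passes only in rows, so rows that repeat a pose let the fingers close. It gives the time, the measured TCP pose, the force and the opening at its end, in the units of the state.
- get_obs(): the state, without advancing time (a new reading comes with each control period).
- capture(name): name is "scene" or "top"; returns a dict with "frame" (384x512x3 uint8, red, green, blue), "K" (3x3 intrinsics, pixels), "extrinsics" (4x4, takes a point from world to camera coordinates). Camera axes: x right, y down, z forward; pixel columns grow to the right and rows downward; lengths in mm; the calibration is good to about 2 mm. A picture is of the moment at which its call begins. There is no depth.
- close_job(): hands the job in, once; it reports no verdict.
The state is a dict: "time": time; "joint_positions": joint angles; "dq": joint speeds; "tau": joint torques, N m; "tool_pos": TCP position; "tcp_rot": TCP orientation; "contact_force": force on the tool from outside, world axes, zero at the start; "moment": the same for the moment, N m; "grip_width": finger opening in mm.
Only numpy, scipy, OpenCV 4.12 (cv2) and the standard library are available. Lean on these libraries where they do the work, as an engineer would, in place of code of your own. Each camera call takes 0.05 s, during which the arm holds its last target.

## Working session

There is one attempt and no reset: what is moved stays moved. The work goes in short steps, Python scripts to look and compute and a tool call to move; the robot and the scene stay as the last step left them, time stands still between calls to the robot, and variables do not carry over. Pictures are saved under pics/ and viewed, and the job is handed in when it is done.

Besides the shell and the picture viewer there is one more tool, called after "Emit:" as name(argument=value, ...) on one line, values as JSON. step_arm: Moves the arm, as the interface text tells. Its arguments: {"type":"object","properties":{"increments":{"type":"string"}},"required":["increments"]}

```bash
mkdir -p pics; ls
python3 - <<'E'
from plant import get_obs, capture, nose_length
import cv2,numpy as np
o=get_obs();print(o); print(nose_length)
for n in("scene","top"):
    c=capture(n);cv2.imwrite(f"pics/{n}0.png",c["frame"][:,:,::-1]);np.savez(f"{n}0.npz",**c)
    print(c["K"],c["extrinsics"])
E
```

```text
pics
{'time': 0.0, 'joint_positions': array([ 1.08301403e+00,  3.42730815e-01,  1.52500308e+00, -2.02954493e-06,
        1.27537769e+00, -1.46010184e-01]), 'dq': array([-0.00026083,  0.00019624,  0.00085968, -0.00166575,  0.00017941,
        0.00046874]), 'tau': array([-7.41390413e-04, -4.31240916e+01, -2.44212896e+01,  7.16469577e-02,
        5.60057920e-02, -1.28123788e-04]), 'tool_pos': array([175.77094486, 494.31791342, 248.04559143]), 'tcp_rot': array([-3.14008960e+00, -2.19072819e-04,  2.79982097e+00]), 'contact_force': array([-0.52873516, -0.25095793,  0.39160074]), 'moment': array([ 0.05569742,  0.02390872, -0.00886641]), 'grip_width': 91.64541773172968}
22.0
[[398.48705668   0.         262.1268783 ]
 [  0.         398.48705668 188.05745199]
 [  0.           0.           1.        ]] [[ 3.44758487e-01  9.38613422e-01 -1.21008132e-02 -1.37418310e+02]
 [ 7.54757446e-01 -2.84845522e-01 -5.90935045e-01 -3.57189616e+02]
 [-5.58106427e-01  1.94596693e-01 -8.06628380e-01  1.21755153e+03]
 [ 0.00000000e+00  0.00000000e+00  0.00000000e+00  1.00000000e+00]]
[[372.23462501   0.         257.2404201 ]
 [  0.         372.23462501 192.52544877]
 [  0.           0.           1.        ]] [[ 4.79659048e-03 -9.99988367e-01  5.09371881e-04 -9.13551330e+01]
 [-9.86232681e-01 -4.81480612e-03 -1.65293425e-01  5.53609001e+02]
 [ 1.65293955e-01  2.90485674e-04 -9.86244302e-01  8.17816368e+02]
 [ 0.00000000e+00  0.00000000e+00  0.00000000e+00  1.00000000e+00]]
```

View pics/scene0.png

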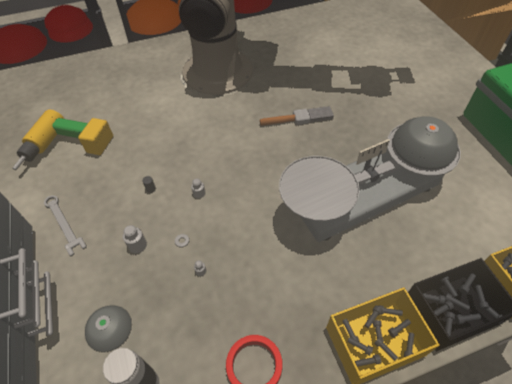

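View pics/top0.png

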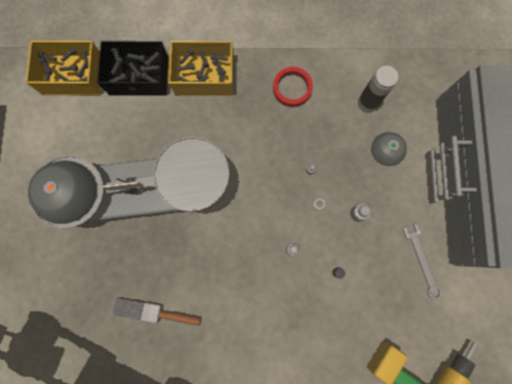

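The scene view shows the 500 g weight at (132,237), the 200 g at (198,188), the 100 g at (199,268) and the pan at (318,187). In the top view they are at (361,212), (293,249), (311,169) and (192,175). I'll enlarge these areas.

Run:
```python
import cv2,numpy as np
t=cv2.imread("pics/top0.png");s=cv2.imread("pics/scene0.png")
def cr(im,x,y,w,h,k): return cv2.resize(im[y:y+h,x:x+w],None,fx=k,fy=k,interpolation=cv2.INTER_CUBIC)
a=np.hstack([cr(t,270,150,110,130,4)]) # 440x520
cv2.imwrite("pics/ct.png",a)
cv2.imwrite("pics/cs.png",cr(s,110,170,110,120,5))
cv2.imwrite("pics/cp.png",np.vstack([cr(t,20,130,220,100,3),cr(s,270,110,200,100,3)[:, :660] if False else cv2.copyMakeBorder(cr(s,270,130,200,95,3),0,0,0,60,cv2.BORDER_CONSTANT)]))
```

```text
(no output)
```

View pics/ct.png

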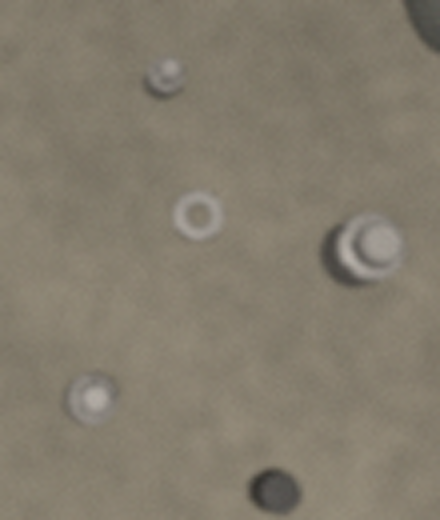

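View pics/cs.png

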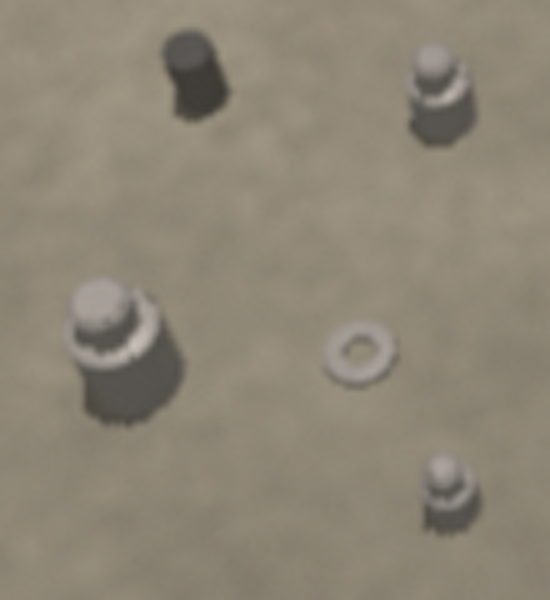

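View pics/cp.png

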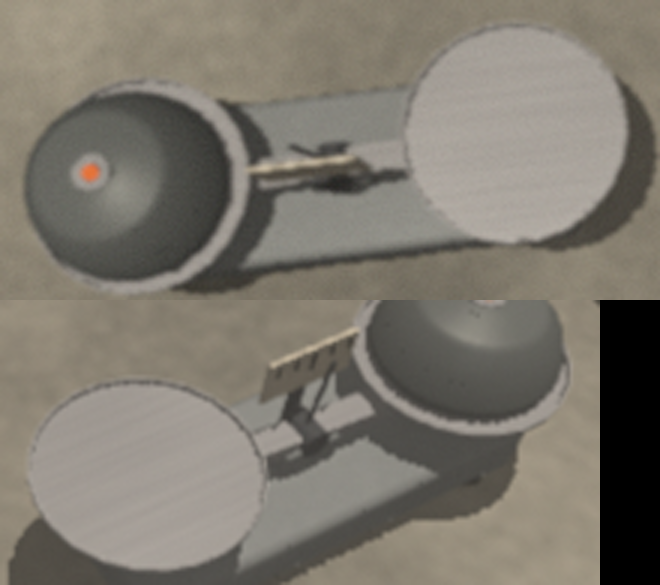

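```bash
cat > h.py <<'E'
import numpy as np
def load(n): return dict(np.load(n))
def proj(c,P):
    p=c["extrinsics"]@np.r_[P,1]; q=c["K"]@p[:3]; return q[:2]/q[2]
def ray(c,uv):
    R=c["extrinsics"][:3,:3];t=c["extrinsics"][:3,3]
    return -R.T@t, R.T@np.linalg.inv(c["K"])@np.r_[uv,1]
def plane(c,uv,z):
    o,d=ray(c,uv); return o+d*(z-o[2])/d[2]
def tri(cs,uvs):
    A=np.zeros((3,3));b=np.zeros(3)
    for c,u in zip(cs,uvs):
        o,d=ray(c,u);d=d/np.linalg.norm(d);M=np.eye(3)-np.outer(d,d);A+=M;b+=M@o
    return np.linalg.solve(A,b)
def un(c,k,off): return (np.array(c)+.5)/k-.5+np.array(off)
E
python3 - <<'E'
from h import *
t=load("top0.npz");s=load("scene0.npz")
np.set_printoptions(precision=1,suppress=True)
for n,a,b,z in[("500",un((379,243),4,(270,150)),un((101,303),5,(110,170)),65),("200",un((96,398),4,(270,150)),un((435,62),5,(110,170)),46),
 ("100",un((170,69),4,(270,150)),un((444,468),5,(110,170)),37),
 ("pan",un((517,134),3,(20,130)),un((148,175),3,(270,130)),123),
 ("holdpan",un((137,187),3,(20,130)),un((465,30),3,(270,130)),95)]:
    print(n,plane(t,a,z),plane(s,b,z),tri([t,s],[a,b]))
# base rings overlay
import cv2
E
```

```text
500 [ 511.3 -330.1   65. ] [ 513.9 -329.6   65. ] [ 511.7 -330.5   62.1]
200 [ 424.6 -171.7   46. ] [ 427.1 -169.2   46. ] [ 424.9 -170.4   43.6]
100 [ 617.9 -218.6   37. ] [ 620.  -217.1   37. ] [ 618.6 -218.    34.7]
pan [579.7  50.4 123. ] [589.4  53.1 123. ] [582.7  54.7 112.8]
holdpan [545.  331.1  95. ] [532.4 348.2  95. ] [544.1 328.  111.8]
```

```bash
cat >> h.py <<'E'
import cv2
def circ(im,c,P,r,k,off,col):
    pts=[un_inv(proj(c,np.array(P)+[r*np.cos(a),r*np.sin(a),0]),k,off) for a in np.linspace(0,2*np.pi,60)]
    cv2.polylines(im,[np.round(np.array(pts)*8).astype(np.int32)],True,col,1,cv2.LINE_AA,3)
def un_inv(u,k,off): return (np.array(u)-np.array(off)+.5)*k-.5
def cr(c,x,y,w,h,k): return cv2.resize(np.ascontiguousarray(c["frame"][y:y+h,x:x+w,::-1]),None,fx=k,fy=k,interpolation=cv2.INTER_CUBIC)
E
python3 - <<'E'
from h import *
t=load("top0.npz");s=load("scene0.npz")
a=cr(t,140,120,100,100,4);b=cr(s,270,140,100,100,4)
for P,z,col in[((581,51),119,(0,0,255)),((583,53),123,(0,255,0))]:
    circ(a,t,[*P,z],80,4,(140,120),col);circ(b,s,[*P,z],80,4,(270,140),col)
cv2.imwrite("pics/ov1.png",np.hstack([a,b]))
a=cr(t,270,150,110,130,3);b=cr(s,110,170,110,130,3)
for (x,y),r,h,r2,h2 in[((512.5,-330),20,46,13,66),((425.7,-170.5),15,31,10,48)]:
    for R,H,col in((r,0,(0,0,255)),(r,h,(0,255,0)),(r2,h2,(255,0,0))):
        circ(a,t,[x,y,H],R,3,(270,150),col);circ(b,s,[x,y,H],R,3,(110,170),col)
cv2.imwrite("pics/ov2.png",np.hstack([a,b]))
E
```

```text
(no output)
```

View pics/ov1.png

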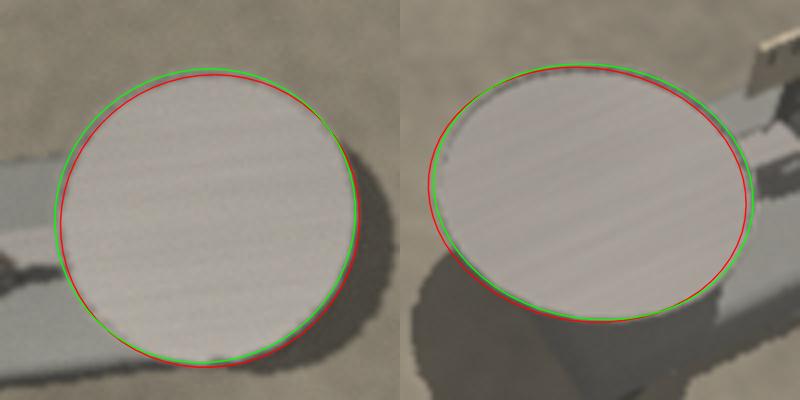

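View pics/ov2.png

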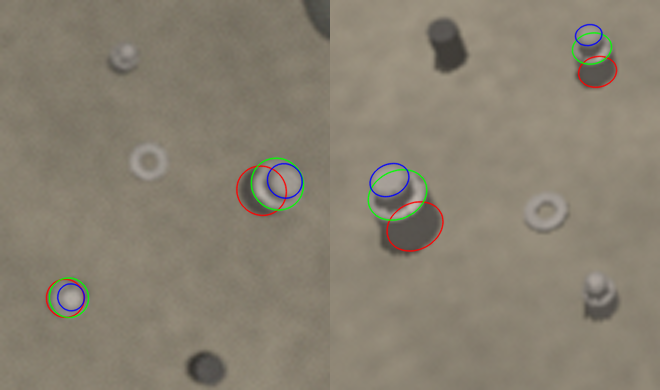

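```bash
cat >> h.py <<'E'
from scipy.spatial.transform import Rotation as Ro
YAW=np.arctan2(-.128,.992)+np.pi*2- np.pi  # x_tool=(-.992,-.128)
YAW=np.arctan2(-.128,-.992)
def inc(pos,rot,P,yaw=YAW):
    R0=Ro.from_euler("xyz",rot);R1=Ro.from_euler("xyz",[np.pi,0,yaw])
    return np.round((R0.inv()*R1).as_rotvec(),3), np.round(R0.inv().apply(np.array(P)-pos),1)
E
python3 - <<'E'
from h import *
from plant import get_obs
o=get_obs();t=load("top0.npz")
print("dark",plane(t,(338.5,272),30),"ring",plane(t,(319.5,203.5),3))
p=np.array([175.957,494.653,248.741]);r=[np.pi,0,o["tcp_rot"][2]]
for P in([330,310,250],[420,80,250],[450,-150,240],[512.5,-330,130]): print(P,inc(p,r,P))
E
```

```text
dark [ 373.65704383 -275.08838304   30.        ] ring [ 535.00402165 -239.86199556    3.        ]
[330, 310, 250] (array([ 0.  ,  0.  , -0.47]), array([-207. , -122.3,   -1.3]))
[420, 80, 250] (array([ 0.  ,  0.  , -0.47]), array([-368.9, -308.9,   -1.3]))
[450, -150, 240] (array([ 0.  ,  0.  , -0.47]), array([-474.3, -515.5,    8.7]))
[512.5, -330, 130] (array([ 0.  ,  0.  , -0.47]), array([-593.5, -664.2,  118.7]))
```

Emit:
step_arm(increments="0 0 -0.2 -80 -50 0 1; 0 0 -0.35 -150 -90 0 1; 0 0 -0.47 -207 -122 0 1; 0 0 -0.47 -250 -170 0 1; 0 0 -0.47 -290 -220 0 1; 0 0 -0.47 -330 -265 0 1; 0 0 -0.47 -369 -309 0 1; 0 0 -0.47 -395 -360 0 1; 0 0 -0.47 -422 -412 0 1; 0 0 -0.47 -448 -465 0 1; 0 0 -0.47 -474 -515 9 1; 0 0 -0.47 -505 -555 30 1; 0 0 -0.47 -540 -600 60 1; 0 0 -0.47 -575 -642 90 1; 0 0 -0.47 -593.5 -664 118 1; 0 0 -0.47 -593.5 -664 118 1; 0 0 -0.47 -593.5 -664 118 1")

```text
time: 2.22
tool_pos: [512.1, -329.5, 130.0]
tcp_rot: [3.14, -0.001, -3.014]
contact_force: [-0.1, 0.2, 0.6]
grip_width: 91.6
```

Run:
```python
from h import *
from plant import get_obs,capture
o=get_obs();print(o["time"],o["tool_pos"],o["tcp_rot"],o["joint_positions"],o["contact_force"])
print(inc(o["tool_pos"],o["tcp_rot"],[512.5,-330,31]))
c=capture("top");np.savez("top1.npz",**c);s=capture("scene");np.savez("scene1.npz",**s)
cv2.imwrite("pics/a1.png",np.hstack([cr(c,300,130,130,130,3),cr(s,70,170,130,130,3)]))
```

```text
2.225 [ 512.12736106 -329.50353398  129.95423832] [ 3.13980306e+00 -1.24482912e-03 -3.01397794e+00] [-6.97658073e-01  6.04008696e-01  1.43718994e+00  3.35480109e-04
  1.10255336e+00 -2.39621973e+00] [-0.11602541  0.18194787  0.64443388]
(array([ 0.002, -0.001, -0.001]), array([-0.4, -0.7, 99. ]))
```

View pics/a1.png

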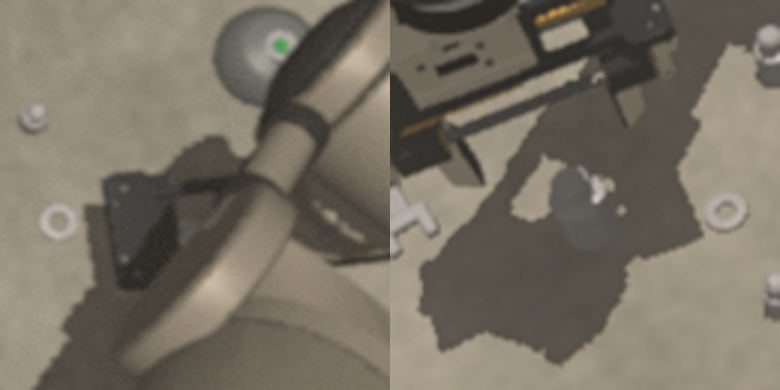

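The fingers straddle the 500 g weight: in the scene crop the fingertips are at about (480,180) and (630,120), with the weight between them. I'll descend and grip.

Emit:
step_arm(increments="0 0 0 -0.4 -0.7 20 1; 0 0 0 -0.4 -0.7 45 1; 0 0 0 -0.4 -0.7 70 1; 0 0 0 -0.4 -0.7 88 1; 0 0 0 -0.4 -0.7 97 1; 0 0 0 -0.4 -0.7 99 1; 0 0 0 -0.4 -0.7 99 1; 0 0 0 -0.4 -0.7 99 -0.4; 0 0 0 -0.4 -0.7 99 -0.6; 0 0 0 -0.4 -0.7 99 -0.8; 0 0 0 -0.4 -0.7 99 -1; 0 0 0 -0.4 -0.7 99 -1; 0 0 0 -0.4 -0.7 99 -1; 0 0 0 -0.4 -0.7 99 -1; 0 0 0 -0.4 -0.7 99 -1; 0 0 0 -0.4 -0.7 99 -1")

```text
time: 4.32
tool_pos: [513.1, -330.7, 31.7]
tcp_rot: [-3.141, 0.0, -3.013]
contact_force: [-0.3, -1.0, -1.1]
grip_width: 39.2
```

Emit:
step_arm(increments="0 0 0 0 0 -10 -1; 0 0 0 0 0 -40 -1; 0 0 0 0 0 -80 -1; 0 0 0 0 0 -120 -1; 0 0 0 0 0 -160 -1; 0 0 0 0 0 -190 -1; 0 0 0 0 0 -200 -1; 0 0 0 0 0 -200 -1")

```text
time: 5.32
tool_pos: [512.8, -330.2, 231.3]
tcp_rot: [3.141, -0.0, -3.013]
contact_force: [-1.0, 0.9, -4.8]
grip_width: 39.5
```

Run:
```python
from h import *
from plant import get_obs,capture
o=get_obs();print(o["time"],o["tool_pos"],o["tcp_rot"],o["contact_force"],o["grip_width"])
for P in([440,-150,250],[500,-20,250],[581+36,52+4.6,190]): print(P,inc(o["tool_pos"],o["tcp_rot"],P))
s=capture("scene");np.savez("scene2.npz",**s)
cv2.imwrite("pics/a2.png",np.hstack([cr(s,30,60,230,180,3)]))
```

```text
5.325 [ 512.81644517 -330.2379592   231.32215136] [ 3.14098815e+00 -3.29948125e-04 -3.01335609e+00] [-0.99204398  0.93107112 -4.78117581] 39.54700083092921
[440, -150, 250] (array([ 0.001, -0.   , -0.   ]), array([ 49.2, 188.1, -18.5]))
[500, -20, 250] (array([ 0.001, -0.   , -0.   ]), array([-27. , 309.3, -18.5]))
[617, 56.6, 190] (array([ 0.001, -0.   , -0.   ]), array([-152.8,  370.3,   41.5]))
```

View pics/a2.png

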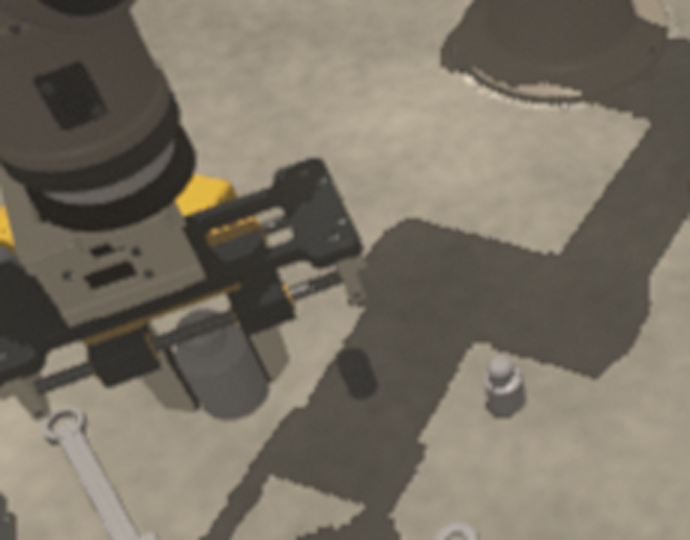

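Held upright: the weight hangs between the pads at crop (225,370) and the force reads 4.8 N. I'll carry it over the pan on the far (+x) side.

Emit:
step_arm(increments="0 0 0 -8 20 0 -1; 0 0 0 -25 60 0 -1; 0 0 0 -43 105 0 -1; 0 0 0 -62 150 0 -1; 0 0 0 -81 195 0 -1; 0 0 0 -99 240 0 -1; 0 0 0 -117 285 0 -1; 0 0 0 -134 325 0 -1; 0 0 0 -146 354 10 -1; 0 0 0 -152.8 370.3 30 -1; 0 0 0 -152.8 370.3 41.5 -1; 0 0 0 -152.8 370.3 41.5 -1; 0 0 0 -152.8 370.3 41.5 -1; 0 0 0 -152.8 370.3 41.5 -1")

```text
time: 7.12
tool_pos: [617.6, 55.4, 191.0]
tcp_rot: [-3.141, 0.001, -3.015]
contact_force: [1.1, 0.9, -4.4]
grip_width: 39.4
```

Run:
```python
from h import *
from plant import get_obs,capture
o=get_obs();print(o["time"],o["tool_pos"],o["tcp_rot"],o["contact_force"],o["grip_width"],o["joint_positions"])
for P in([617,56.6,152.7],): print(P,inc(o["tool_pos"],o["tcp_rot"],P))
s=capture("scene");c=capture("top")
p=o["tool_pos"]
a=cr(c,140,120,130,130,3);b=cr(s,250,110,130,130,3)
circ(b,s,[p[0],p[1],p[2]-31.7],20,3,(250,110),(0,0,255))
circ(b,s,[p[0],p[1],119],20,3,(250,110),(0,255,0))
cv2.imwrite("pics/a3.png",np.hstack([a,b]))
```

```text
7.125 [617.58747999  55.43204468 191.04018226] [-3.14135715e+00  1.47065610e-03 -3.01457060e+00] [ 1.08923407  0.86581031 -4.43233376] 39.356743449976314 [-3.40114632e-02  5.61514043e-01  1.33131731e+00  3.52945141e-06
  1.24727192e+00 -1.73183079e+00]
[617, 56.6, 152.7] (array([-0.   ,  0.001, -0.001]), array([ 0.5,  1.2, 38.3]))
```

View pics/a3.png

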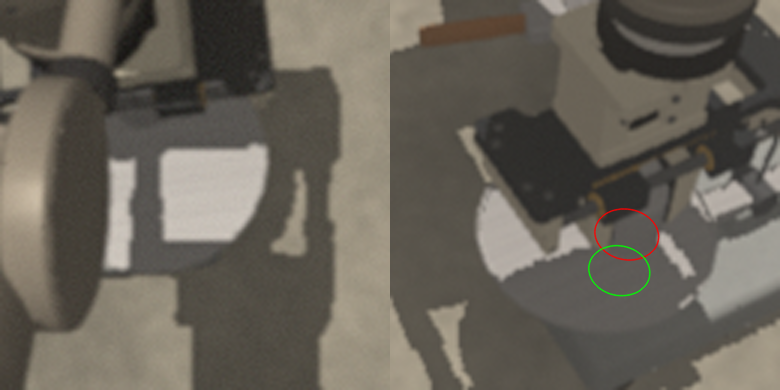

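The landing circle (green, crop (620,270)) lies within the pan, so I'll lower the weight.

Emit:
step_arm(increments="0 0 0 0.5 1 10 -1; 0 0 0 0.5 1 22 -1; 0 0 0 0.5 1 32 -1; 0 0 0 0.5 1 36 -1; 0 0 0 0.5 1 38 -1; 0 0 0 0.5 1 39 -1; 0 0 0 0.5 1 39 -1; 0 0 0 0.5 1 39 -1")

```text
time: 8.22
tool_pos: [616.8, 57.2, 151.5]
tcp_rot: [-3.142, 0.001, -3.013]
contact_force: [0.4, -0.2, -4.5]
grip_width: 39.1
```

Emit:
step_arm(increments="0 0 0 0 0 0.5 -1; 0 0 0 0 0 1 -1; 0 0 0 0 0 1.5 -1; 0 0 0 0 0 1.5 -1; 0 0 0 0 0 1.5 -1")

```text
time: 8.85
tool_pos: [616.8, 57.2, 150.2]
tcp_rot: [-3.142, 0.001, -3.013]
contact_force: [-1.4, 0.8, 2.2]
grip_width: 39.1
```

Emit:
step_arm(increments="0 0 0 0 0 -0.5 -1; 0 0 0 0 0 -0.5 -0.1; 0 0 0 0 0 -0.5 0; 0 0 0 0 0 -0.5 0.1; 0 0 0 0 0 -0.5 0.2; 0 0 0 0 0 -0.5 0.3; 0 0 0 0 0 -0.5 0.35; 0 0 0 0 0 -0.5 0.35; 0 0 0 0 0 -0.5 0.35; 0 0 0 0 0 -0.5 0.35")

```text
time: 10.1
tool_pos: [616.6, 57.2, 150.2]
tcp_rot: [3.142, -0.0, -3.013]
contact_force: [-0.1, 0.1, -0.4]
grip_width: 61.9
```

Emit:
step_arm(increments="0 0 0 0 0 -5 0.35; 0 0 0 0 0 -15 0.35; 0 0 0 0 0 -35 0.35; 0 0 0 0 0 -65 0.35; 0 0 0 0 0 -100 0.35; 0 0 0 0 0 -110 0.5; 0 0 0 25 -25 -110 0.8; 0 0 0 60 -60 -110 1; 0 0 0 90 -110 -110 1;  0 0 0 120 -150 -110 1; 0 0 0 140 -180 -110 1; 0 0 0 150 -200 -110 1; 0 0 0 150 -200 -110 1")

```text
time: 11.72
tool_pos: [492.7, -161.4, 259.6]
tcp_rot: [3.141, -0.001, -3.016]
contact_force: [-0.1, 0.3, -0.0]
grip_width: 91.7
```

Run:
```python
from h import *
from plant import get_obs,capture
o=get_obs();print(o["time"],o["tool_pos"],o["tcp_rot"],o["contact_force"],o["grip_width"],o["joint_positions"])
for P in([425.7,-170.5,80],): print(P,inc(o["tool_pos"],o["tcp_rot"],P))
s=capture("scene");c=capture("top")
np.savez("top4.npz",**c);np.savez("scene4.npz",**s)
a=cr(c,140,120,170,170,2);b=cr(s,170,110,200,170,2)
cv2.imwrite("pics/a4.png",np.hstack([a,b]))
```

```text
11.725 [ 492.69727715 -161.41302004  259.61665746] [ 3.14102321e+00 -8.42923910e-04 -3.01601552e+00] [-0.07993785  0.29981086 -0.04975938] 91.71779076570253 [-4.64490953e-01  3.22026208e-01  1.52249419e+00  4.29079516e-06
  1.29808949e+00 -2.16086533e+00]
[425.7, -170.5, 80] (array([ 0.001, -0.001, -0.003]), array([ 67.5,  -0.7, 179.7]))
```

View pics/a4.png

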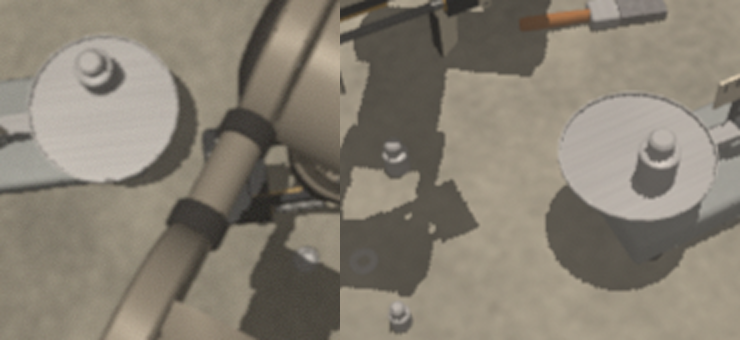

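The 500 g weight stands on the pan with its knob at top crop (95,65). I'll check its exact spot and go for the 200 g.

Run:
```python
from h import *
t=load("top4.npz");s=load("scene4.npz")
for z in(150.,185,):print(z,plane(t,un((92,64),2,(140,120)),z),plane(s,un((320,137),2,(170,110)),z))
a=cr(t,150,130,90,90,4);b=cr(s,270,140,90,90,4)
for P,r in(((581,52,119),80),((616.8,57,119),20),((616.8,57,165),20),((616.8,57,185),13)):
    circ(a,t,P,r,4,(150,130),(0,255,0));circ(b,s,P,r,4,(270,140),(0,255,0))
cv2.imwrite("pics/a5.png",np.hstack([a,b]))
```

```text
150.0 [621.72456762  60.10007591 150.        ] [592.34870607  71.77634142 150.        ]
185 [611.87753802  53.12805495 185.        ] [615.18628932  55.8708724  185.        ]
```

View pics/a5.png

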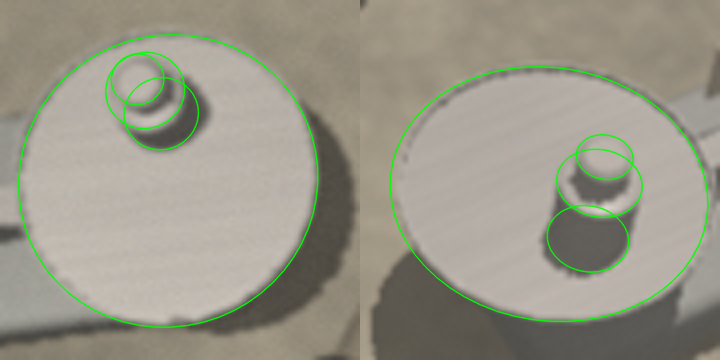

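Emit:
step_arm(increments="0 0 0 15 0 30 1; 0 0 0 40 0 70 1; 0 0 0 60 0 120 1; 0 0 0 67.5 -0.5 160 1; 0 0 0 67.5 -0.5 180 1; 0 0 0 67.5 -0.5 180 1; 0 0 0 67.5 -0.5 180 1")

```text
time: 12.7
tool_pos: [427.4, -169.2, 80.9]
tcp_rot: [-3.141, 0.001, -3.012]
contact_force: [0.2, -0.5, 0.3]
grip_width: 92.0
```

Run:
```python
from h import *
from plant import get_obs,capture
o=get_obs();print(o["time"],o["tool_pos"],o["tcp_rot"],o["contact_force"])
for P in([425.7,-170.5,26.5],): print(P,inc(o["tool_pos"],o["tcp_rot"],P))
s=capture("scene");c=capture("top")
cv2.imwrite("pics/a6.png",cr(s,130,110,130,130,4))
```

```text
12.7 [ 427.4066602  -169.20074773   80.91726569] [-3.14091019e+00  1.15662730e-03 -3.01236223e+00] [ 0.22136217 -0.51492136  0.31979518]
[425.7, -170.5, 26.5] (array([-0.001,  0.001,  0.001]), array([ 1.9, -1. , 54.4]))
```

View pics/a6.png

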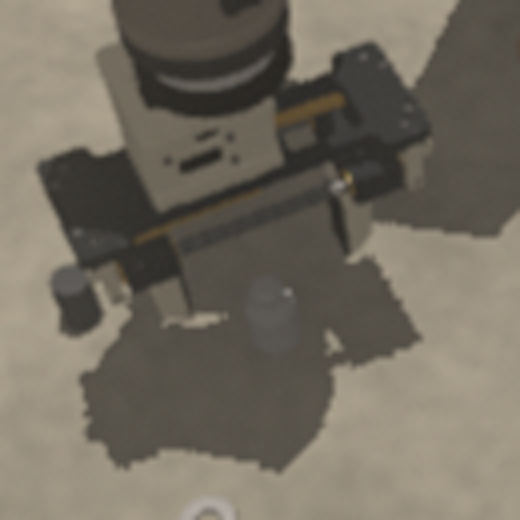

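The overlay confirms the 500 g weight is at about (616,57). The 200 g is now between the fingers at crop (272,315), and the dark cylinder at (75,300) is clear. I'll descend and grip.

Emit:
step_arm(increments="0 0 0 1 -0.5 15 1; 0 0 0 1 -0.5 32 1; 0 0 0 1 -0.5 46 1; 0 0 0 1 -0.5 52 1; 0 0 0 1 -0.5 54 1; 0 0 0 1 -0.5 54 1; 0 0 0 1 -0.5 54 -0.4; 0 0 0 1 -0.5 54 -0.6; 0 0 0 1 -0.5 54 -0.8; 0 0 0 1 -0.5 54 -1; 0 0 0 1 -0.5 54 -1; 0 0 0 1 -0.5 54 -1; 0 0 0 1 -0.5 54 -1; 0 0 0 1 -0.5 54 -1; 0 0 0 1 -0.5 54 -1; 0 0 0 1 -0.5 54 -1")

```text
time: 14.8
tool_pos: [425.6, -170.1, 26.2]
tcp_rot: [3.142, 0.0, -3.013]
contact_force: [-0.5, -0.6, 0.0]
grip_width: 29.3
```

Emit:
step_arm(increments="0 0 0 0 0 -10 -1; 0 0 0 0 0 -40 -1; 0 0 0 0 0 -80 -1; 0 0 0 0 0 -120 -1; 0 0 0 0 0 -160 -1; 0 0 0 0 0 -190 -1; 0 0 0 0 0 -200 -1; 0 0 0 0 0 -200 -1")

```text
time: 15.8
tool_pos: [425.4, -169.9, 226.2]
tcp_rot: [-3.142, 0.0, -3.013]
contact_force: [0.8, 0.3, -2.4]
grip_width: 29.3
```

Run:
```python
from h import *
from plant import get_obs,capture
o=get_obs();print(o["time"],o["tool_pos"],o["tcp_rot"],o["contact_force"],o["grip_width"])
for P in([581-36,52-4.6,185],): print(P,inc(o["tool_pos"],o["tcp_rot"],P))
s=capture("scene")
cv2.imwrite("pics/a7.png",cr(s,110,60,180,150,3))
```

```text
15.8 [ 425.44771026 -169.93297438  226.16084314] [-3.14153948e+00  2.59961766e-04 -3.01337647e+00] [ 0.80321683  0.27431411 -2.36303499] 29.279141604859
[545, 47.4, 185] (array([-0.,  0., -0.]), array([-146.3,  200.3,   41.2]))
```

View pics/a7.png

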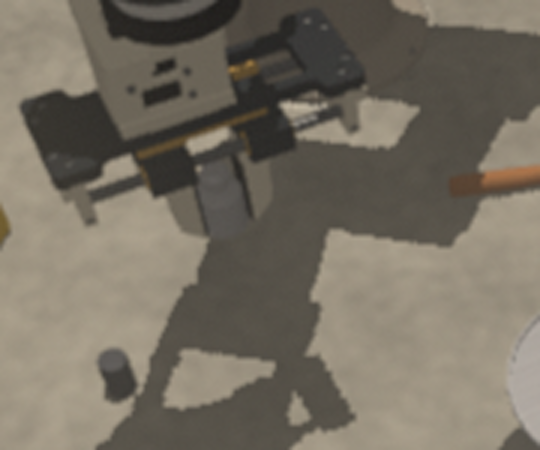

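The 200 g weight is held upright at crop (222,200), with 2.4 N extra force. I'll carry it to the near (-x) side of the pan.

Emit:
step_arm(increments="0 0 0 -10 14 0 -1; 0 0 0 -32 45 0 -1; 0 0 0 -60 82 0 -1; 0 0 0 -90 122 0 -1; 0 0 0 -118 160 0 -1; 0 0 0 -138 188 5 -1; 0 0 0 -146.3 200.3 20 -1; 0 0 0 -146.3 200.3 35 -1; 0 0 0 -146.3 200.3 41 -1; 0 0 0 -146.3 200.3 41 -1; 0 0 0 -146.3 200.3 41 -1; 0 0 0 -146.3 200.3 41 -1")

```text
time: 17.35
tool_pos: [545.3, 46.9, 185.9]
tcp_rot: [-3.141, 0.001, -3.014]
contact_force: [-0.3, -1.0, -1.5]
grip_width: 29.2
```

Run:
```python
from h import *
from plant import get_obs,capture
o=get_obs();print(o["time"],o["tool_pos"],o["tcp_rot"],o["contact_force"],o["grip_width"],o["joint_positions"])
for P in([545,47.4,146.2],): print(P,inc(o["tool_pos"],o["tcp_rot"],P))
s=capture("scene")
p=o["tool_pos"];b=cr(s,250,110,150,130,4)
circ(b,s,[p[0],p[1],119],15,4,(250,110),(0,255,0))
cv2.imwrite("pics/a8.png",b)
```

```text
17.35 [545.3369663   46.88334073 185.87209407] [-3.14137900e+00  1.25936760e-03 -3.01397043e+00] [-0.33116806 -1.02171938 -1.54812512] 29.184032778669383 [-5.42884734e-02  4.38939938e-01  1.55771523e+00  1.94470868e-05
  1.14366025e+00 -1.75271493e+00]
[545, 47.4, 146.2] (array([-0.   ,  0.001, -0.001]), array([ 0.3,  0.6, 39.7]))
```

View pics/a8.png

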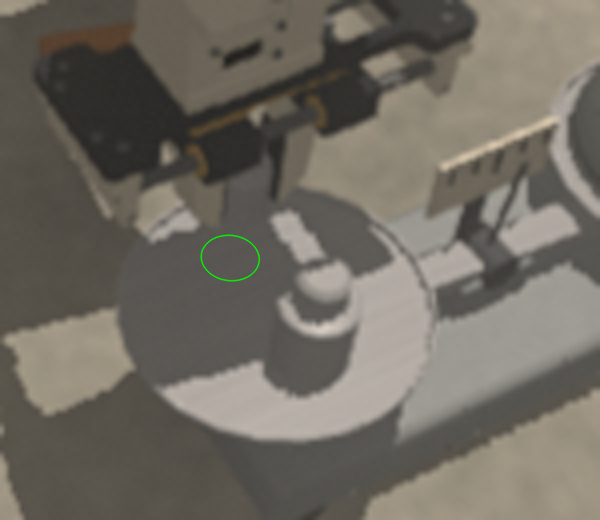

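Emit:
step_arm(increments="0 0 0 0.3 0.6 10 -1; 0 0 0 0.3 0.6 22 -1; 0 0 0 0.3 0.6 32 -1; 0 0 0 0.3 0.6 36 -1; 0 0 0 0.3 0.6 38 -1; 0 0 0 0.3 0.6 39.5 -1; 0 0 0 0.3 0.6 40.5 -1; 0 0 0 0.3 0.6 41 -1; 0 0 0 0.3 0.6 41 -1; 0 0 0 0.3 0.6 41 -1")

```text
time: 18.65
tool_pos: [544.9, 47.9, 144.4]
tcp_rot: [-3.142, 0.001, -3.013]
contact_force: [0.6, -0.6, -0.1]
grip_width: 29.0
```

Emit:
step_arm(increments="0 0 0 0 0 1 -1; 0 0 0 0 0 2 -1; 0 0 0 0 0 3 -1; 0 0 0 0 0 4 -1; 0 0 0 0 0 5 -1; 0 0 0 0 0 6 -1; 0 0 0 0 0 7 -1; 0 0 0 0 0 8 -1; 0 0 0 0 0 9 -1; 0 0 0 0 0 10 -1; 0 0 0 0 0 11 -1; 0 0 0 0 0 12 -1; 0 0 0 0 0 12 -1; 0 0 0 0 0 12 -1; 0 0 0 0 0 12 -1; 0 0 0 0 0 12 -1; 0 0 0 0 0 12 -1; 0 0 0 0 0 12 -1")

```text
time: 20.9
tool_pos: [544.7, 47.9, 132.2]
tcp_rot: [3.142, -0.0, -3.013]
contact_force: [0.4, -0.3, 0.5]
grip_width: 29.4
```

Run:
```python
from h import *
from plant import get_obs,capture
o=get_obs();print(o["time"],o["tool_pos"],o["contact_force"],o["moment"])
s=capture("scene")
cv2.imwrite("pics/a9.png",cr(s,250,100,210,140,3))
```

```text
20.9 [544.66173227  47.85271951 132.21403059] [ 0.37759811 -0.30911714  0.50859674] [ 0.02467918  0.0323991  -0.01770849]
```

View pics/a9.png

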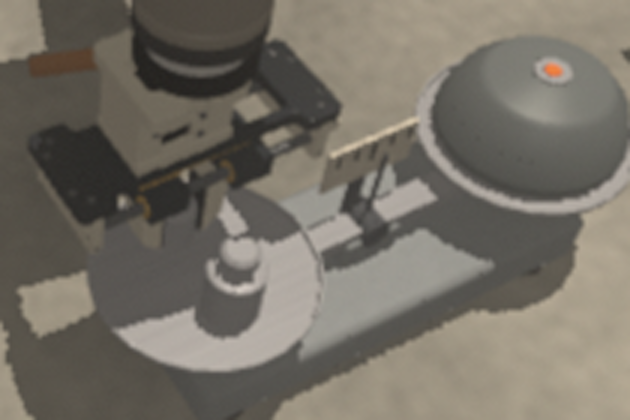

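The pan has come down with the 200 g weight in hand, the beam looks nearly level, and the 500 g stands at crop (240,285). I'll release gently and let it settle before retracting.

Emit:
step_arm(increments="0 0 0 0 0 0 -0.35; 0 0 0 0 0 0 -0.3; 0 0 0 0 0 0 -0.25; 0 0 0 0 0 0 -0.2; 0 0 0 0 0 0 -0.1; 0 0 0 0 0 0 0; 0 0 0 0 0 0 0.1; 0 0 0 0 0 0 0.2; 0 0 0 0 0 0 0.2; 0 0 0 0 0 0 0.2; 0 0 0 0 0 0 0.2; 0 0 0 0 0 0 0.2; 0 0 0 0 0 0 0.2; 0 0 0 0 0 0 0.2")

```text
time: 22.7
tool_pos: [544.7, 47.9, 132.2]
tcp_rot: [3.142, 0.0, -3.013]
contact_force: [-0.7, 0.4, -0.5]
grip_width: 55.5
```

Run:
```python
from h import *
from plant import get_obs,capture
o=get_obs();print(o["time"],o["tool_pos"],o["contact_force"],o["moment"],o["grip_width"])
s=capture("scene")
cv2.imwrite("pics/a10.png",cr(s,250,100,210,140,3))
```

```text
22.7 [544.7429939   47.85189951 132.23551767] [-0.7130199   0.36806302 -0.526867  ] [0.05452108 0.02830694 0.04205745] 55.48932439953051
```

View pics/a10.png

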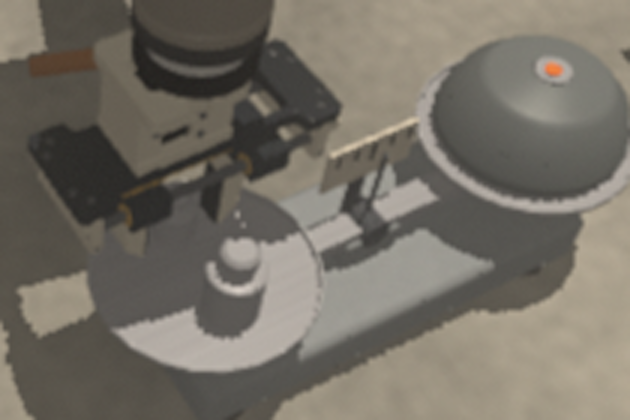

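The jaws are open and the beam hasn't moved. Retracting straight up, then away toward the robot's right.

Emit:
step_arm(increments="0 0 0 0 0 -4 0.2; 0 0 0 0 0 -12 0.2; 0 0 0 0 0 -28 0.2; 0 0 0 0 0 -50 0.2; 0 0 0 0 0 -80 0.2; 0 0 0 0 0 -110 0.2; 0 0 0 10 -20 -120 0.2; 0 0 0 40 -60 -120 0.2; 0 0 0 70 -110 -120 0.2; 0 0 0 90 -160 -120 0.2; 0 0 0 100 -200 -120 0.2; 0 0 0 100 -230 -120 0.2; 0 0 0 100 -250 -120 0.2; 0 0 0 100 -250 -120 0.2; 0 0 0 100 -250 -120 0.2; 0 0 0 100 -250 -120 0.2; 0 0 0 100 -250 -120 0.2; 0 0 0 100 -250 -120 0.2")

```text
time: 25.0
tool_pos: [477.6, -212.5, 252.3]
tcp_rot: [3.142, 0.0, -3.013]
contact_force: [-0.4, 0.8, -0.4]
grip_width: 55.1
```

Run:
```python
from h import *
from plant import get_obs,capture
o=get_obs();print(o["time"],o["tool_pos"],o["contact_force"])
s=capture("scene");t=capture("top");np.savez("scene9.npz",**s);np.savez("top9.npz",**t)
a=cr(t,150,130,90,90,4);b=cr(s,270,140,90,90,4)
for P,r in(((581,52,105),80),((616.8,57,171),13),((545,47.6,105+48),10),((545,47.6,105),15)):
    circ(a,t,P,r,4,(150,130),(0,255,0));circ(b,s,P,r,4,(270,140),(0,255,0))
cv2.imwrite("pics/a11.png",np.hstack([a,b]))
cv2.imwrite("pics/a12.png",np.vstack([cr(s,250,100,220,140,3),cr(t,20,130,220,50,3)]))
```

```text
25.0 [ 477.58281486 -212.48207158  252.30143412] [-0.37683601  0.78004291 -0.41657151]
```

View pics/a11.png

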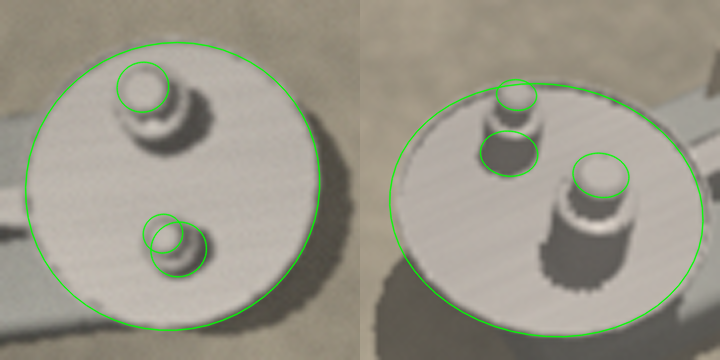

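View pics/a12.png

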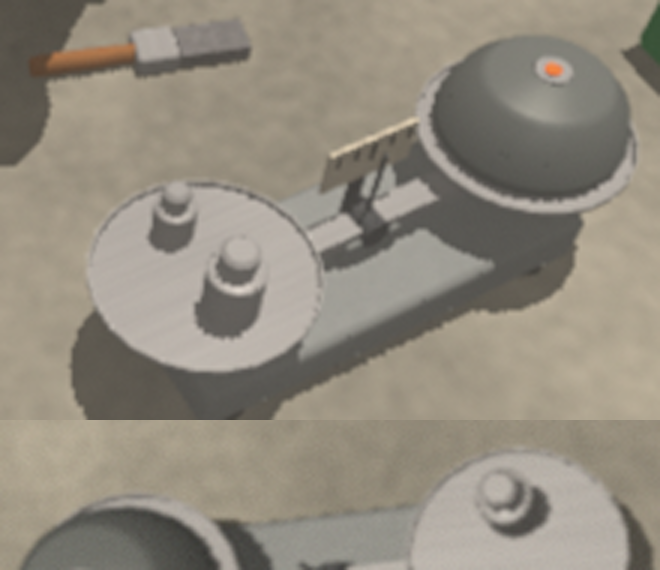

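Both weights stand upright. The overlay circles for a pan face at 105 mm match the rim and both knobs, at crop (143,88) and (165,235). I'll wait 2 s and compare frames to confirm it is at rest.

Emit:
step_arm(increments="0 0 0 100 -250 -120 0.2; 0 0 0 0 0 0 0.2; 0 0 0 0 0 0 0.2; 0 0 0 0 0 0 0.2; 0 0 0 0 0 0 0.2; 0 0 0 0 0 0 0.2; 0 0 0 0 0 0 0.2; 0 0 0 0 0 0 0.2; 0 0 0 0 0 0 0.2; 0 0 0 0 0 0 0.2; 0 0 0 0 0 0 0.2; 0 0 0 0 0 0 0.2; 0 0 0 0 0 0 0.2; 0 0 0 0 0 0 0.2; 0 0 0 0 0 0 0.2; 0 0 0 0 0 0 0.2")

```text
time: 27.1
tool_pos: [477.5, -212.9, 252.2]
tcp_rot: [3.141, -0.0, -3.013]
contact_force: [-0.5, 0.1, -0.5]
grip_width: 55.2
```

The first row of that call was a slip: it repeated the old offset and moved the arm briefly through free air before returning. I'll check that nothing was disturbed.

Run:
```python
from h import *
from plant import get_obs,capture
o=get_obs();print(o["time"],o["tool_pos"],abs(o["dq"]).max())
s=capture("scene");s0=load("scene9.npz")
g=lambda c:cv2.GaussianBlur(cv2.cvtColor(c["frame"],cv2.COLOR_RGB2GRAY),(0,0),1)[100:240,270:470].astype(np.float32)
print("mean diff",abs(g(s)-g(s0)).mean(),"max",abs(g(s)-g(s0)).max(),"shift",cv2.phaseCorrelate(g(s0),g(s)))
# pan height: fit rim
for z in(95,100,105,110,115):
    P=np.array([581,52,z]); print(z,[proj(s,P+[0,80*k,0]).round(1) for k in(-1,1)])
b=cr(s,270,130,190,100,4)
circ(b,s,(581,52,109),80,4,(270,130),(0,255,0))
circ(b,s,(581-36,52+277.7,109),80,4,(270,130),(0,0,255))
cv2.imwrite("pics/a13.png",b)
```

```text
27.1 [ 477.50908758 -212.88488685  252.18148193] 0.0012577607760081706
mean diff 0.17125 max 6.0 shift ((0.012373245044656755, -0.008689168873047493), 0.9942156947983636)
95 [array([279.5, 204.3]), array([349.9, 182.2])]
100 [array([279.6, 203. ]), array([350.3, 180.8])]
105 [array([279.7, 201.6]), array([350.7, 179.3])]
110 [array([279.7, 200.2]), array([351.1, 177.8])]
115 [array([279.8, 198.8]), array([351.5, 176.4])]
```

View pics/a13.png

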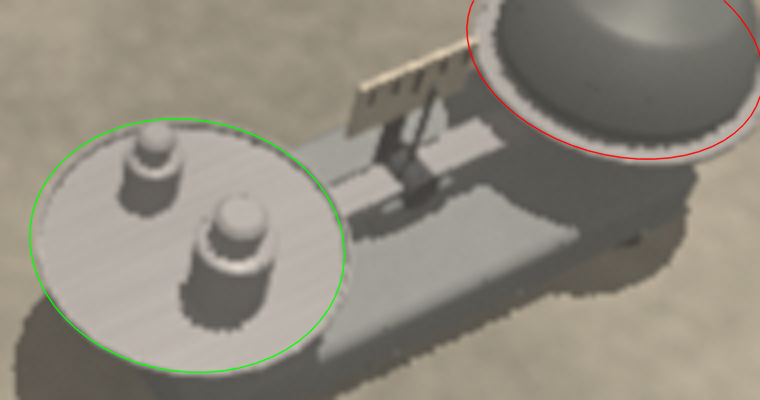

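The picture is unchanged (shift about 0.01 px) and the rims fit the level height. As a last check I'll measure the beam angle from how far the hold has moved since the start.

Run:
```python
from h import *
s0=load("scene0.npz");s=load("scene9.npz")
g=lambda c:cv2.cvtColor(c["frame"],cv2.COLOR_RGB2GRAY).astype(np.float32)
def dot(c):
    f=c["frame"].astype(float);w=np.clip(f[...,0]-f[...,2]-40,0,None);w[:115]=0;w[142:]=0;w[:,:415]=0;w[:,450:]=0
    y,x=np.mgrid[:384,:512];return np.array([(w*x).sum(),(w*y).sum()])/w.sum()
d=dot(s)-dot(s0)
P=np.array([545,330,151.]);print(dot(s0),dot(s),d)
for th in(.04,.06,.08,.1,.12,.14,.16):print(th,proj(s,P+[0,0,140*th])-proj(s,P))
```

```text
[432.08337676 127.23501824] [434.04517647 122.62541176] [ 1.96179971 -4.60960647]
0.04 [ 0.85377451 -1.86797823]
0.06 [ 1.28406855 -2.80942109]
0.08 [ 1.71665803 -3.75588613]
0.1 [ 2.15156135 -4.70741365]
0.12 [ 2.58879714 -5.66404437]
0.14 [ 3.02838419 -6.62581946]
0.16 [ 3.47034154 -7.59278052]
```

The hold's dot moved (1.96, -4.61) px, which gives a beam angle of about 0.098 rad, so level. Handing in.

```bash
python3 -c "
from plant import close_job
print(close_job())"
```

```text
the job is handed in; nothing more can be done
None
```

I stood the 500 g and 200 g weights upright on the balance's empty pan, about 36 mm either side of its centre. The beam came level, and I handed the job in at about 27 s; the hand-in returned no verdict.

- **Beam:** the orange dot on the hold had moved (1.96, -4.61) px since the start, which gives about 0.098 rad, so level. The hold therefore checks out at 700 g.
- **Position:** the pan rim and both knobs matched overlays drawn for a level pan (face at 105 mm). The hold's own pan rim was about 2 px off its overlay.
- **At rest:** two pictures about 2 s apart showed a shift of only 0.01 px.
- **Released:** the gripper is clear of everything, and the measured force is about zero.

I made one slip after retracting: the first row of the wait move repeated an old offset. The arm jogged briefly through free air and came back, and the pictures afterwards showed no change to the balance.

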